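# Part a press-fit gel cassette with the wedge

### The arm

A 7-joint arm with a two-finger parallel gripper is mounted at the origin on a cart in front of the work surface, level with it; the furniture and walls round the work are solid. World frame = base frame: x ahead of the robot, y to its left, z up, the work surface at z = 0. Lengths are in m, angles in rad, forces in N, time in s.
With the tool pointing down it reaches from about 0.4 to 0.9 m from the base axis. Payload 5.6 kg.
Tool frame: the origin (TCP) lies between the finger pads; the fingertips stand ctrl.tips_ahead ahead of it and the grasp point (between the pads) lies 5 mm behind it (ctrl.tips_ahead is the distance from the TCP to the fingertips, in m); z points along the fingers, y is the line along which they close (so a half turn about z gives the same grasp; the last joint's range is limited). The gripper opens to 92 mm and grips with 3 to 60 N. Pads are 20 mm wide; open, the fingers measure 128 mm over their backs; the gripper's body (75 mm by 189 mm) begins 69 mm behind the grasp point.
Start: joints at [1.288, 0.468, -0.012, 1.603, 0.006, 1.071, -0.056], TCP at [0.154, -0.631, 0.229] pointing down, gripper open.
Joint ranges: [-2.53, 2.53], [-0.31, 2.02], [-1.57, 1.55], [0.28, 2.44], [-1.29, 4.43], [0.15, 1.84], [-2.92, 2.92]. Speed limits (rad/s): [2.57, 2.57, 3.14, 3.14, 3.14, 3.14, 3.14].

### API

Orientations are given as a unit quaternion [x, y, z, w].
In Python, from station import ctrl gives the robot as it stands. Calls block until the motion is done:
- ctrl.move_pose(position, orientation): joint-space move of the TCP to a pose.
- ctrl.move_straight(position, rotation=None, feed=0.15): straight line of the TCP; rotation=None keeps the orientation; feed is the mean speed in m/s.
- ctrl.goto_joints(angles): joint-space move.
- ctrl.set_gripper(opening): finger opening in m; the grip force is fixed at half the most; returns when the fingers have stopped.
- ctrl.sleep(seconds).
- ctrl.solve_ik(position, orientation): joint angles nearest the present ones, or None.
- ctrl.sense(): the state.
- ctrl.grab_frame(name): name is "side" or "top" or "wrist"; returns (picture, depth): 384x512x3 uint8, red, green, blue; 384x512 float32, m along the optical axis (not along the pixel's ray), 0 where there is no reading.
- ctrl.camera_model(name): a dict with "intrinsics" (3x3 intrinsics, pixels), "D" ([k1, k2, p1, p2, k3] as OpenCV has them; the pictures are not rectified), "xyz" and "rotation" of the camera in the world. Camera axes: x right, y down, z forward; pixel columns grow to the right and rows downward; lengths in m; the calibration is good to about 2 mm. A picture is of the moment at which its call begins: read the wrist's pose just before it. camera_model takes no time and is no camera call; for the wrist camera it gives the pose at the moment of the call.
A pose or a line that the arm cannot do raises ctrl.PlanningError and nothing moves.
- ctrl.hand_in(): hands the job in; it is judged then, once.
Trained networks look in the newest picture that a camera, given by its name, has taken for a name from the list of things; names that differ only in an ending like _2 or _b are one class to them, and where a whole thing is asked for, a point or a joint stands for the part that bears it (a point fixed in the world has none). Each returns a list of dicts, best first, with "p" (0 to 1); they miss things now and then, are a little off and sometimes report something else, mostly with a low value. They report only what shows in the picture. A call takes as long as a camera call. They do not tell look-alikes from the thing itself.
- ctrl.spot_in(camera, target): "at" ([column, row] as shares, 0 to 1, of the picture: columns of its width, rows of its height, amid what is visible of it).
The state is a dict: "time_s": time; "q": joint angles; "joint_velocities": joint speeds; "tau": joint torques, N m; "ee_pos": TCP position; "tool_rot": TCP orientation; "wrist_force": force on the tool from outside, world axes, zero at the start; "torque": the same for the moment, N m; "finger_gap": finger opening in m; "gripper_force": force on a finger pad.
Only numpy, scipy, OpenCV 4.12 (cv2) and the standard library are available. Lean on these libraries where they do the work, as an engineer would, in place of code of your own. Each camera call takes 0.05 s, during which the arm holds its last target. There are 200 camera calls.

### The job

Part the two press-fitted halves of the empty gel cassette with the wedge from its holder: press the wedge down into the seam at one end notch, then the other, a little at a time in turn, until the front half stands at least 7 mm off at both notches. Open it evenly, with neither notch ever more than 4 mm ahead of the other, and gently, with no more than about 16 N on the tool and without forcing the wedge sideways against the fixed half; do not push the front half with the fingers. Then stand the wedge back fully home in its holder and leave everything else on the bench where it is.

Things in the scene. Friction and masses are not known exactly. Their poses are not given: they have to be found in the camera images.
- cassette: Upright white gel cassette, 144 mm long (y), two 10 mm halves meeting in the seam plane x = 0, top edge at z = 108 mm; rear half rigid on a fixed grey foot (120 x 160 x 18 mm). Origin on the worktop under the middle of the seam; x from front half to rear half (away from the robot at yaw 0), y along the seam, z up. A grey guard lug, top z = 117 mm, covers the seam's middle 40 mm.
- notch_left (a point): Middle of the mouth of the left (+y, 42 mm from the centre) pry notch, fixed, on the seam plane at top-edge height. The V-shaped notch is 24 mm long (y), 7 mm wide at the top (half in each half), narrowing to nothing 14 mm down; below it the seam is tight, but nothing blocks the wedge as the halves part. Axes as the cassette.
- notch_right (a point): The same for the right (-y) pry notch, 42 mm from the centre on the other side of the guard lug.
- front_left (a point): Point of the movable front half on its seam face, at the left notch, level with the top edge. How far it lies towards the cassette's -x from notch_left is the gap there: 0.2 to 1.8 mm at the start.
- front_right (a point): The same for the right notch.
- front_half: Movable front half (robot side at yaw 0), white; origin and axes as the cassette's when seated. It slides towards the cassette's -x on two pairs of steel pins near its ends (y = +/-63 mm); each end grips its pins with about 4.5 N of friction and stays where left. Wedging one end opens that end, pivoting about the other end's pins; resistance grows as it cocks (4 N m/rad).
- wedge_grip (a point): Middle of the wedge's black handle, where to grip: handle 20 mm thick (x), 24 mm wide (y), 62 mm high; 31 mm above the 30 x 30 x 5 mm collar's top and 81 mm above the wedge's edge. The wedge (about 120 g) stands upright in its holder, blade down. z up the tool, x across the blade's thickness (in use, across the seam); a half turn about z changes nothing.
- wedge_tip (a point): Middle of the wedge's lower edge. The steel blade is 16 mm wide (y), 2 mm thick at the edge and tapers symmetrically to 18 mm thick (x) at 45 mm up, under the collar. Axes as wedge_grip.
- wedge: The wedge itself; origin at its lower edge, same axes. Pressed in evenly it takes 8 to 14 N downward to move the front half; it slides on both halves, so as the gap grows it has to drift towards the cassette's -x by half the gap, or it bears hard on the fixed rear half.
- holder_slot (a point): Middle of the mouth of the holder's slot, on the top face of a fixed grey block 76 x 76 x 50 mm. Slot 22 mm (x) by 20 mm (y), right through. With the wedge home its collar rests on the block, its edge is 45 mm below this point and its x lies along the holder's x.
- holder: The holder block; origin at the centre of its underside.
- timer: Bystander: white timer, 64 x 66 x 19 mm, loose, origin under its centre.
- bottle_d: Bystander: reagent bottle, 60 mm across, 105 mm high, loose, origin under its centre.
- marker_2: Bystander: marker pen, 134 mm long, 12 mm thick, loose, origin under its centre.
- beaker: Bystander: clear beaker, 67 mm across, 83 mm high, loose, origin under its centre.
Mind the look-alikes: they are no part of the job. What is shaped like the holder but green or orange is not meant.

How it is judged:
On the way, in this order (a step that is already met when the one before it is completed fails the run):
1. the wedge is drawn from its holder (z of wedge_tip in the frame of holder_slot above 0.01 m), for 0.1 s.
2. one notch has been opened past 2.5 mm by the wedge and the wedge is working on the cassette (x of any of front_left, front_right in the frame of cassette below -0.0025 m and contact force between wedge and cassette above 0.5 N), for 0.05 s.
3. both notches stand at least 6 mm open (x of each of front_left, front_right in the frame of cassette below -0.006 m), for 0.2 s.
At the end, for the whole second after the job is handed in: The front half stands at least 6 mm off the rear half at both notches, even to 4.6 mm; the wedge stands upright in its holder, let go and at rest, its edge within 6 mm of the slot's middle and at least 41 mm below the mouth (all of step 3 and not (angle between the x axis of front_half and the x axis of cassette, either way round above 0.055 rad) and z of wedge_tip in the frame of holder_slot below -0.041 m and horizontal distance between wedge_tip and holder_slot below 0.006 m and angle between wedge_tip's own z axis and vertical below 0.08 rad and linear speed of wedge below 0.02 m/s); the robot touches nothing.
It fails at once if one notch gets more than 4.6 mm ahead of the other (the front half cocks by more than 0.055 rad) (angle between the x axis of front_half and the x axis of cassette, either way round above 0.055 rad).
It fails at once if the wedge loads the cassette with more than 30 N (all its contacts added up) (contact force between wedge and cassette above 30 N or contact force between wedge and front_half above 30 N).
It fails at once if the fingers or arm push on the cassette (contact force between any of the arm, the fingers and cassette above 2 N).
It fails at once if a bystander (timer, bottle, marker, beaker) is moved by more than 20 mm (distance of any of timer, bottle_d, marker_2, beaker from where it was at the start of the episode above 0.02 m).
It also fails if it takes over 72 s, if anything falls off the work surface, if the arm or the gripper's body presses on something with over 40 N, if the wrist force passes 120 N, or if a joint passes its speed limit or range.

## Working session

There is one attempt and no reset: what is moved stays moved. The work goes in short steps, each a Python script; the robot and the scene stay as the last script left them, time stands still between calls to the robot, and variables do not carry over. Pictures are saved under pics/ and viewed, at most 10 in all, crops included, and the job is handed in when it is done.

```bash
ls; mkdir -p pics; python3 - <<'E'
from station import ctrl
import cv2,numpy as np
s=ctrl.sense();print(s['time_s'],s['ee_pos'],s['tool_rot'],s['wrist_force'],ctrl.tips_ahead)
ims=[]
for n in ['top','side']:
    p,d=ctrl.grab_frame(n);np.savez(f'{n}0.npz',p=p,d=d,**{k:np.array(v) for k,v in ctrl.camera_model(n).items() if k!='name'})
    ims.append(p)
    print(n,ctrl.camera_model(n))
    for t in ['cassette','wedge','wedge_grip','holder','holder_slot','notch_left','notch_right','timer','bottle_d','marker_2','beaker']:
        print(t,[(round(r['p'],2),round(r['at'][0]*512),round(r['at'][1]*384)) for r in ctrl.spot_in(n,t)][:4])
    cv2.imwrite(f'pics/{n}0.png',cv2.resize(p[...,::-1],(800,600)))
E
```

```text
pics
0.0 [ 0.15418783 -0.63087734  0.22767043] [ 9.92823564e-01  1.19585211e-01 -1.62398674e-04 -8.49774943e-04] [0.12486994 0.63114186 0.69821255] 0.014
top {'intrinsics': array([[414.31859755,   0.        , 254.01363462],
       [  0.        , 414.31859755, 192.22992942],
       [  0.        ,   0.        ,   1.        ]]), 'D': array([-0.06458655,  0.        ,  0.        ,  0.        ,  0.        ]), 'xyz': array([ 0.3376217 , -0.01226861,  1.08153981]), 'rotation': array([ 0.70672989, -0.70050035,  0.06804537, -0.07212459])}
cassette [(0.82, 243, 200)]
wedge [(0.72, 158, 225)]
wedge_grip [(0.5, 159, 225)]
holder [(0.95, 197, 281), (0.95, 293, 281), (0.63, 166, 229)]
holder_slot [(0.82, 292, 283), (0.71, 165, 228), (0.71, 197, 280)]
notch_left [(0.67, 241, 197)]
notch_right [(0.77, 240, 195)]
timer [(0.75, 330, 229), (0.62, 239, 197), (0.16, 246, 194)]
bottle_d [(0.73, 234, 114), (0.26, 240, 197)]
marker_2 []
beaker [(0.57, 300, 114)]
side {'intrinsics': array([[403.51443498,   0.        , 259.15860611],
       [  0.        , 403.51443498, 195.00652611],
       [  0.        ,   0.        ,   1.        ]]), 'D': array([0.03612811, 0.        , 0.        , 0.        , 0.        ]), 'xyz': array([ 0.45798038, -0.71463465,  0.52693499]), 'rotation': array([ 0.87109946, -0.05047974,  0.03461717, -0.48727732])}
cassette [(0.74, 256, 217)]
wedge [(0.79, 212, 152)]
wedge_grip [(0.81, 213, 151), (0.53, 258, 203)]
holder [(0.83, 161, 194), (0.78, 150, 254), (0.66, 214, 173)]
holder_slot [(0.7, 153, 255), (0.61, 158, 196), (0.58, 212, 173), (0.24, 212, 152)]
notch_left [(0.63, 257, 214), (0.38, 214, 148)]
notch_right [(0.55, 251, 217)]
timer [(0.6, 218, 299)]
bottle_d [(0.91, 344, 196), (0.49, 218, 299)]
marker_2 [(0.72, 173, 228)]
beaker [(0.81, 371, 232)]
```

View pics/top0.png

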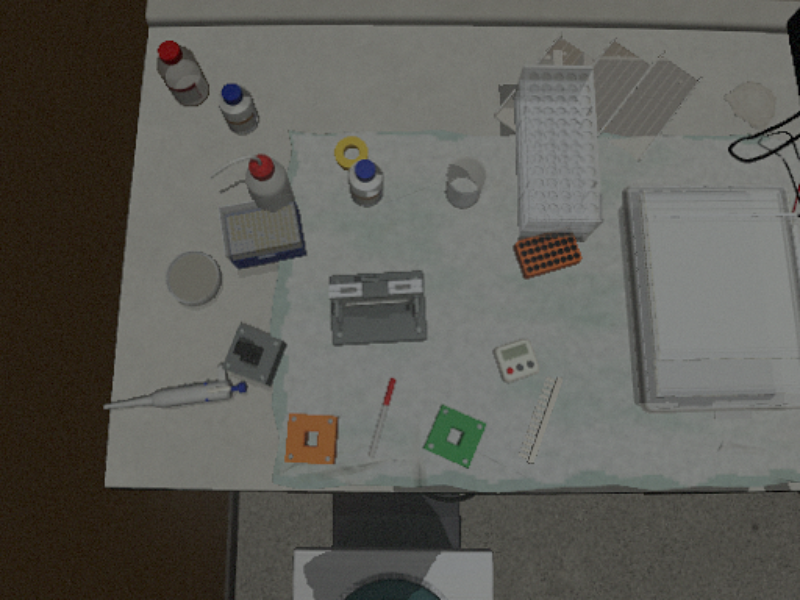

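View pics/side0.png

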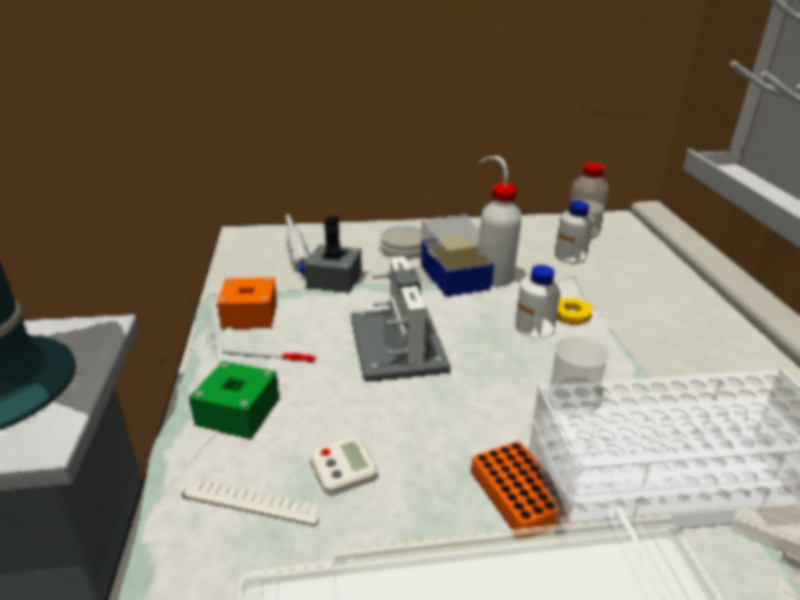

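The top view (800x600 px) shows three block candidates. The grey holder with the black wedge is at (253,353). The orange (312,438) and green (455,436) look-alikes are rejected. The cassette is at (377,305), its seam running roughly along the columns, with the white front and rear halves and notches at about (345,288) and (405,286).

```bash
cat > h.py <<'E'
import numpy as np,cv2
from scipy.spatial.transform import Rotation as R
def cloud(p,d,m):
    "world xyz per pixel (H,W,3)"
    v,u=np.mgrid[:d.shape[0],:d.shape[1]]
    n=cv2.undistortPoints(np.stack([u,v],-1).reshape(-1,1,2).astype(np.float64),m['intrinsics'],m['D']).reshape(*d.shape,2)
    P=np.concatenate([n*d[...,None],d[...,None]],-1)
    W=P@R.from_quat(m['rotation']).as_matrix().T+m['xyz']
    W[d<=0]=np.nan
    return W
def proj(X,m):
    Rm=R.from_quat(m['rotation']).as_matrix().T
    return cv2.projectPoints(np.atleast_2d(X).astype(float),cv2.Rodrigues(Rm)[0],-Rm@m['xyz'],m['intrinsics'],m['D'])[0].reshape(-1,2)
def quat(yaw):
    "tool down, finger-closing axis (tool y) at angle yaw in world"
    y=np.array([np.cos(yaw),np.sin(yaw),0]);z=np.array([0,0,-1.]);x=np.cross(y,z)
    return R.from_matrix(np.stack([x,y,z],1)).as_quat()
def rect(P):
    r=cv2.minAreaRect((P[:,:2]*1000).astype(np.float32));return r
E
python3 - <<'E'
from h import *
f=np.load('top0.npz');W=cloud(f['p'],f['d'],f);p=f['p']
def near(u,v,r,z0,z1):
    a=W[v-r:v+r,u-r:u+r].reshape(-1,3);return a[(a[:,2]>z0)&(a[:,2]<z1)]
h=near(163,227,30,.042,.058);print('holder top',len(h),rect(h),np.median(h[:,2]))
w=near(158,225,30,.105,.13);print('wedge top',len(w),rect(w),w.mean(0))
c=near(241,195,45,.098,.113);print('cass top',len(c),rect(c),c.mean(0))
c=near(241,195,60,.010,.027);print('foot',len(c),rect(c),c.mean(0))
c=near(241,195,45,.1135,.125);print('lug',len(c),rect(c),c.mean(0))
t=near(300,300,200,.0,.3);
E
```

```text
holder top 792 ((455.0826721191406, 227.14840698242188), (77.70030975341797, 76.5138168334961), 70.76673126220703) 0.049624162215048284
wedge top 93 ((454.4186706542969, 227.21072387695312), (24.105798721313477, 19.88062858581543), 72.56241607666016) [0.45423802 0.22601005 0.11532453]
cass top 391 ((553.6898803710938, 27.224956512451172), (32.02376937866211, 142.55563354492188), 0.6046476364135742) [0.55169962 0.02781468 0.10683276]
foot 1854 ((531.4736328125, 38.3226318359375), (354.5652770996094, 247.8041534423828), 71.07720184326172) [0.5257524  0.02776128 0.0172295 ]
lug 205 ((552.6021118164062, 27.81689453125), (32.195411682128906, 38.52114486694336), 1.5672404766082764) [0.55240363 0.02709261 0.1160729 ]
```

```bash
python3 - <<'E'
from station import ctrl
from h import *
q=ctrl.sense()['tool_rot']
print(R.from_quat(q).as_matrix().round(2))
for yaw in (0,np.pi): print(ctrl.solve_ik([.55,.03,.30],quat(yaw)),ctrl.solve_ik([.4545,.227,.09],quat(yaw-.32)))
yaw=0 if ctrl.solve_ik([.55,.03,.30],quat(0)) is not None else np.pi
q0=ctrl.solve_ik([.55,.03,.30],quat(0));q1=ctrl.solve_ik([.55,.03,.30],quat(np.pi))
yaw=min([(abs(a[6]),y) for a,y in((q0,0),(q1,np.pi)) if a is not None])[1]
ctrl.move_pose([.50,.03,.32],quat(yaw))
ctrl.sleep(.3)
m=ctrl.camera_model('wrist');p,d=ctrl.grab_frame('wrist')
np.savez('w1.npz',p=p,d=d,**{k:np.array(v) for k,v in m.items()})
for t in ['notch_left','notch_right','front_left','front_right']: print(t,[(round(r['p'],2),round(r['at'][0]*512,1),round(r['at'][1]*384,1)) for r in ctrl.spot_in('wrist',t)][:3])
print(yaw,m['xyz'],R.from_quat(m['rotation']).as_matrix().round(2),m['intrinsics'][0,0],ctrl.sense()['time_s'],ctrl.sense()['wrist_force'])
cv2.imwrite('pics/w1.png',cv2.resize(p[...,::-1],(800,600)))
E
```

```text
[[ 0.97  0.24 -0.  ]
 [ 0.24 -0.97 -0.  ]
 [-0.   -0.   -1.  ]]
[ 0.52626669  0.34417685 -0.79841108  1.72722099  0.2642544   1.18181653
 -0.3441899 ] [ 0.10758551  0.58522309 -0.79955951  2.01112745  0.59125824  0.790337
 -1.362583  ]
[ 0.81724423  0.58215654 -1.30835182  1.71324636  0.58221971  1.30799491
  2.52981999] [ 0.40595598  0.95808972 -1.33004439  1.9966653   1.06201946  1.14262041
  1.42031611]
notch_left [(0.62, 278.3, 160.6), (0.47, 425.5, 150.7)]
notch_right [(0.61, 281.2, 160.1)]
front_left [(0.56, 286.4, 154.0)]
front_right [(0.7, 283.4, 150.0)]
0 [0.49988221 0.10421135 0.47521896] [[ 1.    0.    0.  ]
 [ 0.   -0.96 -0.26]
 [ 0.    0.26 -0.96]] 287.1590363853944 4.4083 [0.82003523 0.68515523 0.36073183]
```

View pics/w1.png

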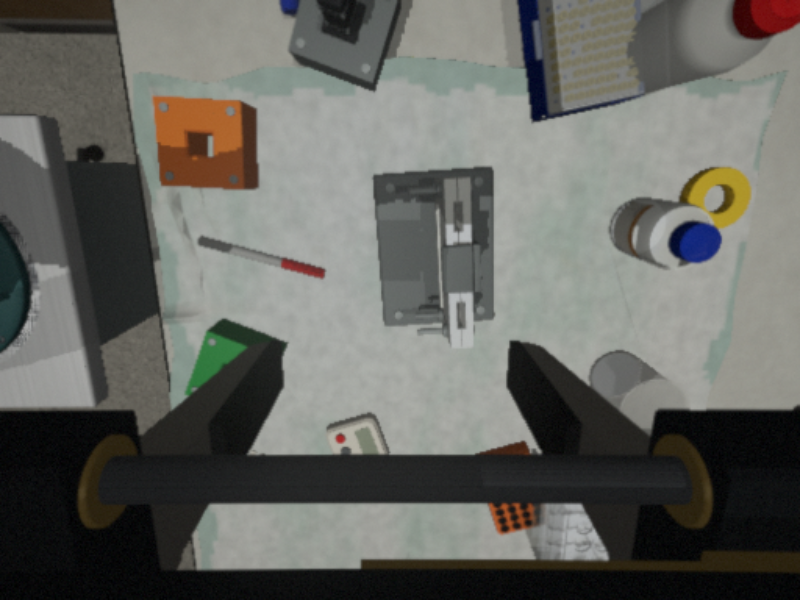

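The wrist picture (800x600 px) shows the cassette at (460,260), with dark notches at about (459,215) and (461,315). The grey lug sits between them and the grey holder with the wedge is at (345,30). Next I rectify the top-edge plane to locate the seam.

```bash
python3 - <<'E'
from h import *
out=[]
for n in('w1','top0'):
    f=np.load(n+'.npz')
    # ortho at z=.108: x .52..0.59 (cols), y .11...-.055 rows ; 5px/mm -> show rotated: cols=y
    ys=np.arange(.11,-.055,-.0002);xs=np.arange(.585,.52,-.0002)
    X,Y=np.meshgrid(xs,ys,indexing='ij')
    uv=proj(np.stack([X,Y,0*X+.108],-1).reshape(-1,3),f).reshape(*X.shape,2).astype(np.float32)
    o=cv2.remap(f['p'],uv[...,0],uv[...,1],cv2.INTER_CUBIC)[...,::-1].copy()
    for k in range(0,X.shape[1],50): cv2.line(o,(k,0),(k,6),(0,0,255),1)
    for k in range(0,X.shape[0],25): cv2.line(o,(0,k),(8,k),(0,0,255),1)
    out.append(o[:, :800])
    W=cloud(f['p'],f['d'],f).reshape(-1,3);W=W[np.isfinite(W).all(1)]
    s=W[(abs(W[:,2]-.107)<.005)&(abs(W[:,0]-.553)<.03)&(abs(W[:,1]-.028)<.09)]
    print(n,len(s),rect(s),np.percentile(s,[1,99],axis=0).round(4).tolist())
    s=W[(abs(W[:,2]-.018)<.003)&(abs(W[:,0]-.55)<.085)&(abs(W[:,1]-.028)<.095)]
    print(' foot',np.percentile(s,[.5,99.5],axis=0).round(4).tolist())
cv2.imwrite('pics/ortho.png',cv2.resize(np.vstack(out),(800,590) if 0 else None,fx=.9,fy=.9))
print(out[0].shape)
E
```

```text
w1 1136 ((553.15478515625, 29.170673370361328), (29.90488052368164, 143.47792053222656), 0.11729339510202408) [[0.5397, -0.0418, 0.1025], [0.5673, 0.0997, 0.1091]]
 foot [[0.481, -0.0512, 0.0152], [0.603, 0.1089, 0.0204]]
top0 347 ((551.2683715820312, 26.996021270751953), (27.132099151611328, 142.50350952148438), 2.434812068939209) [[0.5381, -0.044, 0.1026], [0.5665, 0.0981, 0.1109]]
 foot [[0.4787, -0.0542, 0.015], [0.6014, 0.1047, 0.0208]]
(325, 800, 3)
```

View pics/ortho.png

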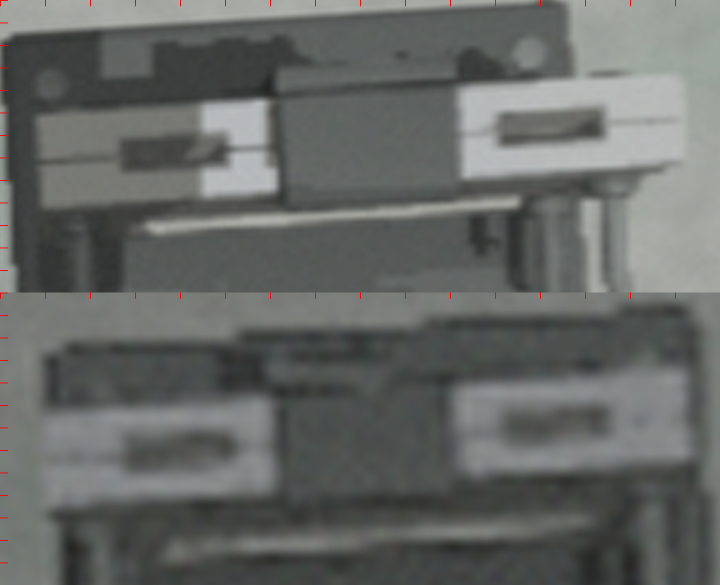

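The rectified view shows the notch centres at ortho px (173,152) and (551,126) from the wrist and (180,158) and (555,131) from the top camera. They are 84 mm apart as specified, with a yaw of about +0.069 rad. The cassette centre is about (0.5535, 0.029). Now I take the wedge.

```bash
python3 - <<'E'
from station import ctrl
from h import *
a=-.32
ctrl.move_pose([.4545,.227,.20],quat(a)); ctrl.sleep(.2)
m=ctrl.camera_model('wrist');p,d=ctrl.grab_frame('wrist')
W=cloud(p,d,m).reshape(-1,3);W=W[np.isfinite(W).all(1)]
near=np.hypot(W[:,0]-.4545,W[:,1]-.227)<.07
s=W[near&(W[:,2]>.108)&(W[:,2]<.125)];print('handle',len(s),rect(s) if len(s) else '',s.mean(0))
s=W[near&(abs(W[:,2]-.05)<.006)];print('block',len(s),rect(s),s.mean(0))
cv2.imwrite('pics/w2.png',cv2.resize(p[...,::-1],(640,480)))
print(ctrl.sense()['time_s'])
E
```

```text
handle 623 ((457.44732666015625, 228.974365234375), (23.840641021728516, 19.546314239501953), 71.30360412597656) [0.45765022 0.23000101 0.11559033]
block 3864 ((457.0728759765625, 228.51010131835938), (76.4997787475586, 76.1867904663086), 70.7793197631836) [0.45871007 0.2328907  0.04963704]
5.5917
```

View pics/w2.png

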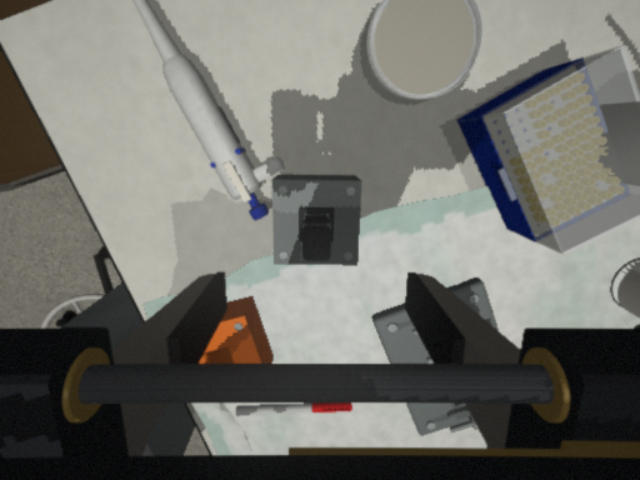

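The wrist picture (640x480 px) shows the grey block at (316,220) with the black handle at (317,232), the fingers straddling it, and nothing in the way. I average the two cameras and grasp.

```bash
python3 - <<'E'
from station import ctrl
from h import *
a=-.33;X,Y=.456,.2281
ctrl.move_straight([X,Y,.081],quat(a),feed=.15)
f0=ctrl.sense()['wrist_force']
ctrl.set_gripper(0.0)
s=ctrl.sense();print(s['finger_gap'],s['gripper_force'],np.array(s['wrist_force'])-f0,s['ee_pos'])
f0=None
ctrl.move_straight([X,Y,.095],feed=.06)
s=ctrl.sense();print('14mm',s['wrist_force'],s['torque'])
ctrl.move_straight([X,Y,.22],feed=.2)
ctrl.sleep(.3);s=ctrl.sense();print('up',s['wrist_force'],s['torque'],s['ee_pos'],s['finger_gap'],s['time_s'])
p,d=ctrl.grab_frame('top');m=ctrl.camera_model('top')
W=cloud(p,d,m).reshape(-1,3);W=W[np.isfinite(W).all(1)]
s=W[(np.hypot(W[:,0]-X,W[:,1]-Y)<.06)&(abs(W[:,2]-.05)<.006)];print(rect(s))
# pre-position over left notch (aligned)
y=.069;c=np.array([.5535,.029]);L=c+.042*np.array([-np.sin(y),np.cos(y)])
q=ctrl.solve_ik([*L,.22],quat(y));print(L,q)
ctrl.move_pose([*L,.22],quat(y));ctrl.sleep(.2)
s=ctrl.sense();print(s['wrist_force'],s['torque'],s['time_s'],s['ee_pos'])
p,d=ctrl.grab_frame('top');cv2.imwrite('pics/t2.png',cv2.resize(p[...,::-1][120:260,170:360],(760,560),interpolation=cv2.INTER_CUBIC))
m=ctrl.camera_model('wrist');p,d=ctrl.grab_frame('wrist');cv2.imwrite('pics/w3.png',cv2.resize(p[...,::-1],(800,600)))
np.savez('w3.npz',p=p,d=d,**{k:np.array(v) for k,v in m.items()})
E
```

```text
0.019778476155327615 29.99994993209839 [ 0.57652226 -0.19934998 -0.40881797] [0.45603753 0.22810592 0.08097769]
14mm [-0.38070155 -0.81566662 -1.67857939] [-0.02419108 -0.08827689  0.03017681]
up [-0.71083197  0.32747548 -1.19845186] [-0.03753139 -0.03506197  0.01961027] [0.45556297 0.22799119 0.21914461] 0.019791856467331732 9.075
((464.67364501953125, 223.2130584716797), (75.38864135742188, 55.31372833251953), 71.35033416748047)
[0.5506043  0.07090006] [ 0.48890954  0.47420562 -0.8756685   1.80461564  0.41419102  1.05797769
 -0.47221054]
[ 0.13358249  0.00872732 -2.34490526] [-0.00974231 -0.11559492  0.03850048] 10.0833 [0.55003737 0.0727948  0.22030079]
```

View pics/w3.png

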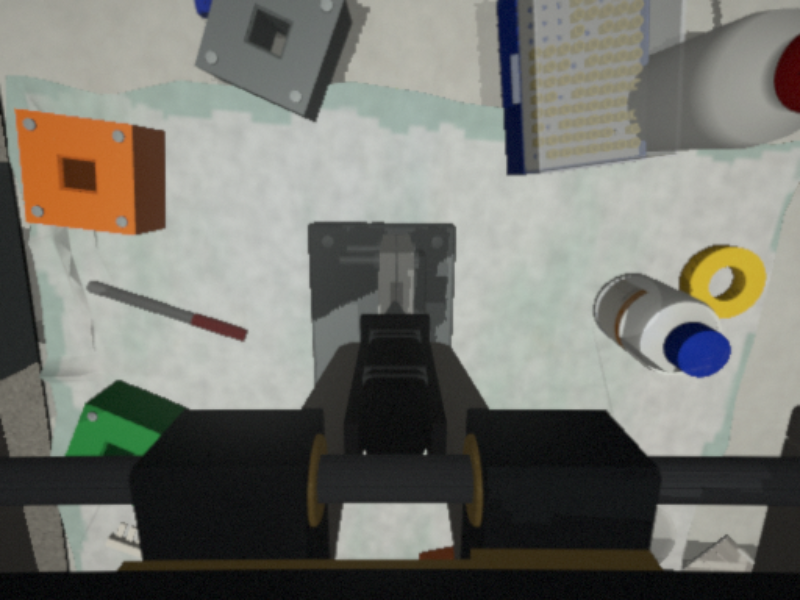

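The wrist picture (800x600 px) shows the held handle centred at column 396 and the seam line above it at (397,260), so the wedge sits in line with the seam. I now go down to just above the left notch and check tracking and force noise.

```bash
cat > w.py <<'E'
from station import ctrl
from h import *
YAW=.069;C=np.array([.5535,.029]);ex=np.array([np.cos(YAW),np.sin(YAW)]);ey=np.array([-ex[1],ex[0]])
Q=quat(YAW);TOP=.108+.076   # TCP z with the edge level with the cassette top
def go(side,off,D,feed=.03):
    "edge D m below the top edge at a notch (side +1 left), off along cassette x"
    p=C+ey*.042*side+ex*off;ctrl.move_straight([*p,TOP-D],Q,feed=feed)
def rd(n=4,dt=.015):
    F=[];P=[]
    for _ in range(n):
        ctrl.sleep(dt);s=ctrl.sense();F.append(s['wrist_force']);P.append(s['ee_pos'])
    F=np.mean(F,0);P=np.mean(P,0);d=P[:2]-C
    return np.array([F[:2]@ex,F[:2]@ey,F[2]]),np.array([d@ex,d@ey,TOP-P[2]])*1000
E
python3 - <<'E'
from w import *
go(1,0,-.005,.1)
for i in range(3): print(*[x.round(2) for x in rd()],ctrl.sense()['time_s'])
go(1,0,.004)
for i in range(3): print(*[x.round(2) for x in rd()],ctrl.sense()['time_s'])
m=ctrl.camera_model('wrist');p,d=ctrl.grab_frame('wrist')
np.savez('w4.npz',p=p,d=d,**{k:np.array(v) for k,v in m.items()})
a=p[100:260,170:340,::-1]
q,_=ctrl.grab_frame('side');b=q[170:260,215:300,::-1]
cv2.imwrite('pics/c4.png',np.hstack([cv2.resize(a,(425,400),interpolation=3),cv2.resize(b,(375,400),interpolation=3)]))
E
```

```text
[-0.18  0.13 -1.82] [ 0.13 42.29 -5.11] 10.7083
[ 0.07  0.11 -1.6 ] [ 0.39 42.25 -5.49] 10.775
[ 0.17  0.2  -1.45] [ 0.41 42.16 -5.59] 10.8417
[ 0.17 -0.17 -1.02] [-3.000e-02  4.206e+01  4.100e+00] 11.3583
[ 0.09  0.43 -1.75] [ 0.06 42.07  3.96] 11.425
[-0.29 -0.11 -1.84] [ 0.08 42.05  3.9 ] 11.4917
```

View pics/c4.png

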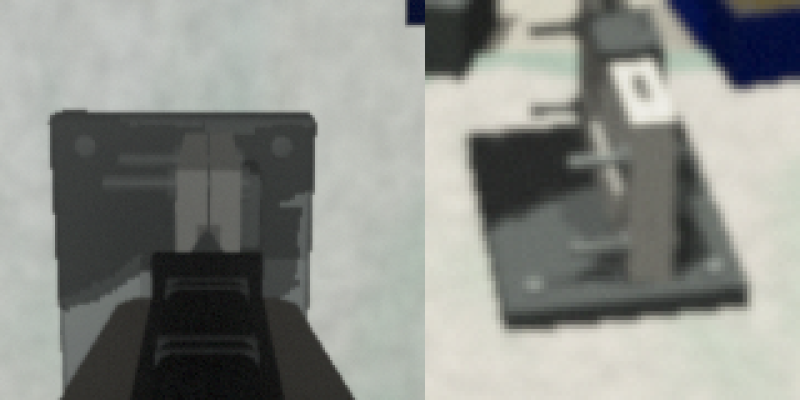

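The crop shows the seam at column 209 and the handle centred at column 207, so the yaw and centring are good. There was no contact at 4 mm depth. I start prying with lateral force feedback.

```bash
cat >> w.py <<'E'
T=np.array([0.,.1,-1.6])
def gap(D): return max(0,.5*(D-10)) if D<14 else 2+(16/45)*(D-14)   # mm
def pry(side,D0,D1,trim,step=.7,k=.06,lim=14.,show=True):
    "press from D0 to D1 mm; trim (mm, cassette x) is adapted from the sideways force; returns trim, D"
    D=D0
    while D<D1:
        D=min(D+step,D1)
        go(side,(trim-gap(D)/2)/1000,D/1000,feed=.012)
        F,P=rd(3,.01);F=F-T
        trim+=np.clip(k*F[0],-.15,.15) if abs(F[0])>.5 else 0
        if show: print(f"{D:.1f} F {F.round(1)} P {P.round(2)} trim {trim:.2f} t {ctrl.sense()['time_s']:.1f}")
        n=0
        while (F[2]>lim or abs(F[0])>5) and n<6:
            if F[2]>lim+3: D-=.4
            go(side,(trim-gap(D)/2)/1000,D/1000,feed=.02);F,P=rd(3,.02);F=F-T;n+=1
            trim+=np.clip(k*F[0],-.2,.2)
            print('  ease',F.round(1),P.round(2),f'{trim:.2f}')
        if F[2]>lim: print('STOP');break
    return trim,D
E
python3 - <<'E'
from w import *
print(pry(1,4,14.5,0.))
E
```

```text
4.7 F [-0.2 -0.5  0.2] P [-1.000e-02  4.198e+01  4.720e+00] trim 0.00 t 11.9
5.4 F [-0.1 -0.1  0.4] P [-2.00e-02  4.20e+01  5.43e+00] trim 0.00 t 12.1
6.1 F [ 0.5 -0.3  0.2] P [-3.000e-02  4.198e+01  6.150e+00] trim 0.03 t 12.4
6.8 F [-0.2 -0.1  0.5] P [ 0.   41.99  6.85] trim 0.03 t 12.7
7.5 F [ 0.2 -0.1 -0.5] P [1.000e-02 4.199e+01 7.530e+00] trim 0.03 t 13.0
8.2 F [-0.2  0.1 -0. ] P [-0.   42.    8.24] trim 0.03 t 13.2
8.9 F [-0.1  0.1 -0.2] P [1.000e-02 4.199e+01 8.940e+00] trim 0.03 t 13.5
9.6 F [ 0.1  0.1 -0.2] P [3.00e-02 4.20e+01 9.63e+00] trim 0.03 t 13.8
10.3 F [ 0.6 -0.2  0.6] P [ 0.11 42.01 10.27] trim 0.07 t 14.1
11.0 F [ 1.4 -0.  -0. ] P [ 0.16 42.03 10.87] trim 0.15 t 14.3
11.7 F [ 2.3 -0.   1.6] P [ 0.2  42.04 11.49] trim 0.29 t 14.6
12.4 F [3.3 0.1 2. ] P [ 0.29 42.06 12.11] trim 0.44 t 14.9
13.1 F [ 4.1 -0.4  3.8] P [ 0.32 42.1  12.72] trim 0.59 t 15.2
13.8 F [ 4.1 -0.1  6.9] P [ 0.23 42.14 13.21] trim 0.74 t 15.4
14.5 F [ 2.9 -0.4  8. ] P [ 0.14 42.2  13.82] trim 0.89 t 15.7
14.5 F [ 2.  -0.1  8.3] P [ 0.17 42.21 13.82] trim 1.01 t 16.0
(np.float64(1.0129660109128045), 14.5)
```

```bash
python3 - <<'E'
from w import *
t,D=pry(1,14.5,17.5,1.0,k=.12)
p,_=ctrl.grab_frame('side');cv2.imwrite('pics/s5.png',cv2.resize(p[180:240,225:290,::-1],(650,600),interpolation=3))
np.save('sL.npy',[t,D])
# withdraw and go to the right notch over the lug
go(1,(t-gap(D)/2)/1000,.0,feed=.08)
go(1,0,-.018,feed=.12);ctrl.move_straight([*(C-ey*.042+ex*.0007),TOP+.018],Q,feed=.15);F,P=rd(4);print('air',F.round(2),P.round(2))
go(-1,.0007,.008,feed=.06);F,P=rd();print(F.round(2),P.round(2))
t,D=pry(-1,8,15,.8,k=.12);np.save('sR.npy',[t,D])
E
```

```text
15.2 F [ 1.8 -0.4  9.4] P [4.000e-02 4.226e+01 1.441e+01] trim 1.15 t 16.3
15.9 F [2.2 0.7 8.6] P [-0.12 42.3  15.23] trim 1.30 t 16.5
16.6 F [ 1.6 -0.1  8.7] P [-0.24 42.31 16.08] trim 1.45 t 16.8
17.3 F [ 2.  -0.2  8.5] P [-0.32 42.33 16.79] trim 1.60 t 17.1
17.5 F [1.1 0.1 9. ] P [-0.32 42.34 16.97] trim 1.73 t 17.4
air [-0.43  0.   -1.4 ] [  0.55 -40.55 -17.98]
[ 0.33 -0.08 -1.29] [  0.7  -41.84   8.04]
8.7 F [-0.  -0.1  0. ] P [  0.85 -42.08   8.55] trim 0.80 t 19.8
9.4 F [-0.4  0.5  0.5] P [  0.77 -42.02   9.41] trim 0.80 t 20.1
10.1 F [ 0.2 -0.4  0. ] P [  0.74 -42.    10.15] trim 0.80 t 20.3
10.8 F [-0.5 -0.4  0.2] P [  0.59 -41.98  10.84] trim 0.80 t 20.6
11.5 F [-0.1 -0.8 -0. ] P [  0.43 -42.    11.53] trim 0.80 t 20.9
12.2 F [ 0.7 -0.3  0. ] P [  0.32 -41.99  12.19] trim 0.88 t 21.2
12.9 F [ 0.1 -0.   3.7] P [  0.3  -41.97  12.62] trim 0.88 t 21.4
13.6 F [-1.4 -0.2  6.8] P [  0.25 -41.94  12.97] trim 0.73 t 21.7
14.3 F [-1.7 -0.4  8.6] P [  0.11 -41.91  13.38] trim 0.58 t 22.0
15.0 F [-1.8 -0.7  9.8] P [-2.000e-02 -4.187e+01  1.389e+01] trim 0.43 t 22.3
15.0 F [-1.2  0.1  9.3] P [ -0.05 -41.9   13.89] trim 0.28 t 22.5
```

View pics/s5.png

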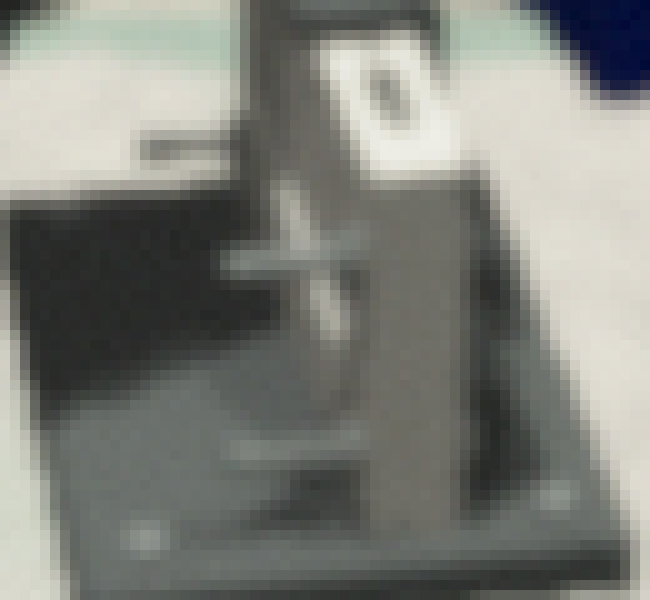

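Prying is going as planned: about 8–10 N down and under 2 N sideways. I continue in alternation.

```bash
cat >> w.py <<'E'
def switch(side,x,Dent,D):
    "lift out of the present notch, cross the lug, enter notch `side` to depth Dent (mm) at offset x (mm)"
    F,P=rd(1)
    go(-side,P[0]/1000,-.001,feed=.1);go(-side,P[0]/1000,-.016,feed=.15)
    ctrl.move_straight([*(C+ey*.042*side+ex*x/1000),TOP+.016],Q,feed=.15);ctrl.sleep(.2)
    F,P=rd(3);print('air',(F-T).round(2),P.round(2))
    go(side,x/1000,Dent/1000,feed=.07);F,P=rd(3);print('in',(F-T).round(2),P.round(2))
E
python3 - <<'E'
from w import *
t,D=pry(-1,15,20.7,.3,k=.12,step=.9)
np.save('sR.npy',[t,D])
switch(1,-.3,15.,D)
t,D=pry(1,15.,21,1.2,k=.12,step=.9)
np.save('sL.npy',[t,D])
E
```

```text
15.9 F [-1.6 -0.3 10.7] P [ -0.27 -41.84  14.59] trim 0.15 t 22.8
16.8 F [-1.5 -0.3  9.7] P [ -0.49 -41.83  15.56] trim 0.00 t 23.1
17.7 F [-1.  -0.3  9.1] P [ -0.66 -41.8   16.5 ] trim -0.12 t 23.4
18.6 F [-0.7  0.1  8.6] P [ -0.86 -41.82  17.38] trim -0.20 t 23.6
19.5 F [-0.6 -0.5  9.2] P [ -1.01 -41.82  18.22] trim -0.27 t 23.9
20.4 F [-1.  -0.7  9.3] P [ -1.18 -41.82  19.07] trim -0.38 t 24.2
20.7 F [-0.6  0.3  9.3] P [ -1.23 -41.83  19.31] trim -0.45 t 24.5
air [-0.08  0.67  0.42] [ -0.22  40.79 -15.86]
in [-0.13  0.28  0.15] [-0.56 42.21 15.17]
15.9 F [-0.3  0.2  0.6] P [-0.22 41.99 15.79] trim 1.20 t 27.0
16.8 F [-0.2  0.3 -0.1] P [-0.41 41.97 16.84] trim 1.20 t 27.2
17.7 F [-0.3  0.   0.5] P [-0.51 42.   17.73] trim 1.20 t 27.5
18.6 F [-1.6 -0.6  4.6] P [-0.55 42.07 18.29] trim 1.05 t 27.8
19.5 F [-2.2 -0.7  8.3] P [-0.64 42.14 18.82] trim 0.90 t 28.1
20.4 F [-2.2 -0.1  8.8] P [-0.77 42.22 19.44] trim 0.75 t 28.3
21.0 F [-1.4 -0.8  9.8] P [-0.89 42.28 19.89] trim 0.60 t 28.6
```

```bash
python3 - <<'E'
from w import *
t,D=pry(1,21,25.4,.5,k=.1,step=1.)
switch(-1,-1.4,18.,D)
t,D=pry(-1,18.,27.5,.2,k=.1,step=1.)
switch(1,-1.8,22.,D)
t,D=pry(1,22.,31.5,.5,k=.1,step=1.)
E
```

```text
22.0 F [-2.1 -0.3 10.1] P [-1.1  42.34 20.78] trim 0.35 t 28.9
23.0 F [-1.8 -0.5 10.4] P [-1.27 42.43 21.69] trim 0.20 t 29.2
24.0 F [-1.7 -0.2 10.3] P [-1.46 42.5  22.62] trim 0.05 t 29.4
25.0 F [-1.5 -0.6 10.4] P [-1.66 42.55 23.56] trim -0.10 t 29.7
25.4 F [-1.2 -0.8 10.2] P [-1.74 42.56 23.91] trim -0.22 t 30.0
air [-0.16  0.42 -0.01] [ -1.39 -40.78 -16.1 ]
in [ 0.84 -0.04 -0.11] [ -1.44 -41.88  18.06]
19.0 F [1.5 0.1 0.4] P [ -1.45 -41.91  18.74] trim 0.35 t 32.6
20.0 F [2.2 0.2 1.4] P [ -1.34 -42.01  19.77] trim 0.50 t 32.9
21.0 F [ 1.9 -0.1  4.8] P [ -1.37 -42.    20.6 ] trim 0.65 t 33.1
22.0 F [1.2 0.  7.1] P [ -1.5  -41.98  21.56] trim 0.77 t 33.4
23.0 F [ 0.8 -0.   7.5] P [ -1.65 -41.98  22.54] trim 0.85 t 33.7
24.0 F [ 1.  -0.6  7.6] P [ -1.8  -41.97  23.5 ] trim 0.95 t 34.0
25.0 F [-0.1  0.2  8. ] P [ -1.96 -41.94  24.49] trim 0.95 t 34.2
26.0 F [-0.3 -0.1  8.6] P [ -2.11 -41.94  25.41] trim 0.95 t 34.5
27.0 F [0.3 0.2 9.1] P [ -2.29 -41.94  26.35] trim 0.95 t 34.8
27.5 F [-0.7 -0.4  9.9] P [ -2.38 -41.94  26.79] trim 0.88 t 35.1
air [-0.28 -0.16 -0.22] [ -1.74  40.8  -15.84]
in [0.09 0.13 0.16] [-1.98 42.2  22.02]
23.0 F [ 0.6  0.2 -0. ] P [-1.98 42.12 22.78] trim 0.56 t 37.7
24.0 F [1.6 0.1 0.7] P [-1.9  42.03 23.85] trim 0.71 t 38.0
25.0 F [ 2.2 -0.4  2.2] P [-1.86 42.   24.79] trim 0.86 t 38.3
26.0 F [ 0.8 -0.1  6.1] P [-1.92 42.1  25.5 ] trim 0.93 t 38.6
27.0 F [ 0.2 -0.6  7.3] P [-2.11 42.15 26.46] trim 0.93 t 38.8
28.0 F [ 0.4 -0.3  8.4] P [-2.28 42.19 27.39] trim 0.93 t 39.1
29.0 F [0.1 0.1 8.1] P [-2.44 42.26 28.35] trim 0.93 t 39.4
30.0 F [0.4 0.2 8.8] P [-2.62 42.31 29.31] trim 0.93 t 39.7
31.0 F [-0.   0.1  8.5] P [-2.78 42.35 30.27] trim 0.93 t 39.9
31.5 F [ 0.1 -0.3  8.6] P [-2.85 42.36 30.73] trim 0.93 t 40.2
```

```bash
python3 - <<'E'
from w import *
switch(-1,-2.4,25.,31.5)
t,D=pry(-1,25.,32.2,.95,k=.1,step=1.)
F,P=rd(1)
go(-1,P[0]/1000,-.001,feed=.1);go(-1,P[0]/1000,-.03,feed=.15)
ctrl.move_pose([.47,.10,.24],quat(-.33));ctrl.sleep(.2)
m=ctrl.camera_model('wrist');p,d=ctrl.grab_frame('wrist')
np.savez('w6.npz',p=p,d=d,**{k:np.array(v) for k,v in m.items()})
p2,d2=ctrl.grab_frame('top');m=ctrl.camera_model('top')
out=[]
for pp,mm in((p,ctrl.camera_model('wrist')),(p2,m)):
    ys=np.arange(.06,-.06,-.0002)+.0  # cassette frame ortho
    a,b=np.meshgrid(np.arange(.02,-.03,-.0002),np.arange(.08,-.08,-.0002),indexing='ij')
    X=C[0]+ex[0]*a+ey[0]*b;Y=C[1]+ex[1]*a+ey[1]*b
    uv=proj(np.stack([X,Y,0*X+.108],-1).reshape(-1,3),mm).reshape(*X.shape,2).astype(np.float32)
    out.append(cv2.remap(pp,uv[...,0],uv[...,1],cv2.INTER_CUBIC)[...,::-1])
cv2.imwrite('pics/o6.png',np.vstack(out));print(ctrl.sense()['time_s'],ctrl.sense()['ee_pos'])
E
```

```text
air [ 0.12 -0.23  0.05] [ -2.38 -40.78 -16.1 ]
in [0.15 0.51 0.05] [ -2.53 -41.88  24.95]
26.0 F [-0.3 -0.7  0.3] P [ -2.28 -42.05  25.9 ] trim 0.95 t 43.0
27.0 F [-0.3 -0.1  0.2] P [ -2.48 -42.04  27.06] trim 0.95 t 43.2
28.0 F [-1.6 -0.8  3.6] P [ -2.55 -41.99  27.81] trim 0.80 t 43.5
29.0 F [-2.4 -0.6  6.7] P [ -2.64 -41.95  28.36] trim 0.65 t 43.8
30.0 F [-2.9 -0.4  9. ] P [ -2.79 -41.94  29.08] trim 0.50 t 44.1
31.0 F [-3.4 -0.3  9.6] P [ -2.97 -41.89  29.91] trim 0.35 t 44.4
32.0 F [-2.7 -0.5 10.5] P [ -3.13 -41.85  30.76] trim 0.20 t 44.6
32.2 F [-2.6 -0.9 10.8] P [ -3.17 -41.84  30.86] trim 0.05 t 44.9
46.6667 [0.47037095 0.09916307 0.23953029]
```

View pics/o6.png

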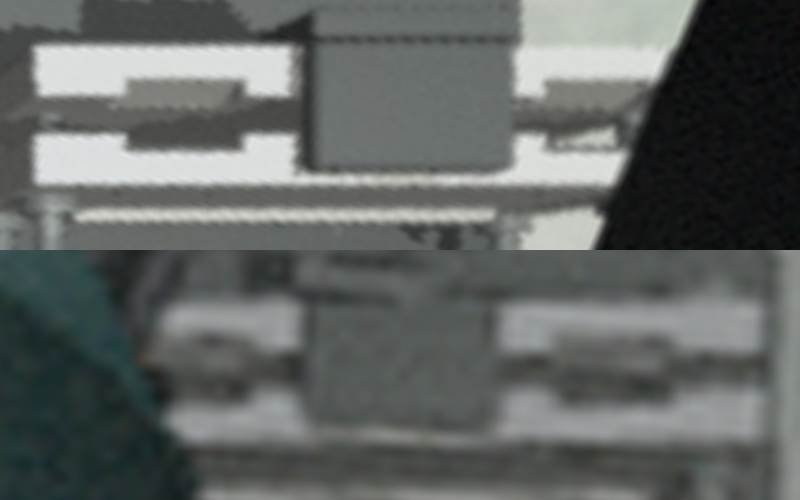

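The rectified view shows an open gap running from about row 97 to row 132, which is 7 mm at 5 px/mm, and it looks parallel. A quick edge measurement should confirm it.

```bash
python3 - <<'E'
import cv2,numpy as np
g=cv2.imread('pics/o6.png',0).astype(float)
for a,b,r in((60,110,0),(250,285,0),(540-20,540,0),(580,600,0),(250,285,250),(510,540,250),(690,740,250)):
    c=g[r+40:r+190,a:b].mean(1);hi=np.percentile(c,92);lo=c[40:110].min();th=(hi+lo)/2
    k=np.where(c<th)[0]+40;k=k[(k>75)&(k<160)];print(a,k.min(),k.max(),(k.max()-k.min()+1)/5)
E
```

```text
60 96 133 7.6
250 97 133 7.4
520 98 133 7.2
580 82 149 13.6
250 100 141 8.4
510 103 137 7.0
690 102 137 7.2
```

The gap is about 7.2–7.6 mm at both ends and even. I return the wedge, watching the force on the way in.

```bash
python3 - <<'E'
from station import ctrl
from h import *
X,Y=.456,.2281;q=quat(-.33)
ctrl.move_pose([X,Y,.16],q);ctrl.sleep(.3)
s=ctrl.sense();f0=np.array(s['wrist_force']);print(f0,s['ee_pos'])
for z in (.135,.12,.11,.10,.092,.086,.083,.0815):
    ctrl.move_straight([X,Y,z],q,feed=.06 if z>.084 else .03)
    s=ctrl.sense();F=np.array(s['wrist_force'])-f0;print(z,F.round(1),np.round(s['ee_pos'],4))
    if np.abs(F).max()>8: print('BLOCK');break
print(s['time_s'],s['finger_gap'])
E
```

```text
[-0.19480408  0.02467063 -1.74090002] [0.4568949  0.22700773 0.16059873]
0.135 [ 0.6 -0.1 -0.3] [0.4557 0.2283 0.1347]
0.12 [ 0.5  0.2 -0. ] [0.4557 0.228  0.1196]
0.11 [-0.5  1.   0.3] [0.4557 0.2279 0.1096]
0.1 [ 0.4  0.2 -0.2] [0.4557 0.228  0.0995]
0.092 [-0.1  0.5 -0.2] [0.4557 0.228  0.0916]
0.086 [1.2 0.1 0.5] [0.4557 0.228  0.0856]
0.083 [ 1.7 -0.9  0.5] [0.4559 0.2281 0.0829]
0.0815 [-0.5  0.1  0.3] [0.456  0.2281 0.0815]
50.2583 0.019915539330493472
```

```bash
python3 - <<'E'
from station import ctrl
from h import *
X,Y=.456,.2281;q=quat(-.33)
ctrl.move_straight([X,Y,.0805],q,feed=.02)
s=ctrl.sense();print(s['wrist_force'])
ctrl.set_gripper(.06)
ctrl.move_straight([X,Y,.20],q,feed=.15)
ctrl.sleep(.3)
m=ctrl.camera_model('wrist');p,d=ctrl.grab_frame('wrist')
W=cloud(p,d,m).reshape(-1,3);W=W[np.isfinite(W).all(1)]
near=np.hypot(W[:,0]-X,W[:,1]-Y)<.07
h=W[near&(W[:,2]>.108)&(W[:,2]<.135)];print(rect(h),np.median(h[:,2]))
b=W[near&(abs(W[:,2]-.05)<.006)];print(rect(b),np.median(b[:,2]))
s=ctrl.sense();print(s['time_s'],s['wrist_force'],s['finger_gap'])
E
```

```text
[-1.99325811 -1.49581451  4.45242103]
((456.7905578613281, 229.7208709716797), (23.187772750854492, 19.47719383239746), 71.09138488769531) 0.11586477974266039
((457.3005676269531, 228.75543212890625), (75.87103271484375, 75.95828247070312), 70.93772888183594) 0.049369671064001974
52.5417 [-0.06753559  0.0409033  -0.32013568] 0.05964261660774306
```

Handle height and position match the start, so the wedge is home, and the gripper is clear.

```bash
python3 -c "
from station import ctrl
print(ctrl.hand_in())"
```

```text
the job is handed in; nothing more can be done
None
```

The job is handed in (no verdict was shown): the front half stands about 7.2–7.6 mm off at both ends by camera, opened in turns at up to about 11 N, and the wedge is back home in its grey holder with the gripper clear.

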